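# Seat the dye jar in its spring holder, unscrew the cap and hold it over the jar

## Robot

A 6-joint arm with a two-finger parallel gripper is mounted at the origin on a cart in front of the work surface, level with it; the furniture and walls round the work are solid. World frame = base frame: x ahead of the robot, y to its left, z up, the work surface at z = 0. Lengths are in m, angles in rad, forces in N, time in s.
With the tool pointing down it reaches from about 0.3 to 0.775 m from the base axis. Payload 14.6 kg.
Tool frame: the origin (TCP) lies at the very end of the fingers, on their centre line; the grasp point (between the pads) lies 19 mm behind it; y points along the fingers, z is the direction in which the jaws open and shut, and the axes are right-handed (so a half turn about y gives the same grasp; the last joint's range is limited). The gripper opens to 85 mm and grips with 20 to 120 N. Pads are 22 mm wide; open, the fingers measure 114 mm over their backs; the gripper's body (76 mm by 85 mm) begins 54 mm behind the grasp point. The pads swing forward as they close: fully open they stand 13 mm farther back than shut.
Start: joints at [1.052, 0.3, 1.521, -0, 1.321, -0.067], TCP at [0.24, 0.495, 0.231] pointing down, gripper open.
Joint ranges: [-3.03, 3.03], [-0.79, 2.21], [0.23, 2.52], [-1.04, 4.18], [0, 3.07], [-2.55, 2.55]. Speed limits (rad/s): [2.22, 2.22, 2.57, 3.14, 3.14, 3.14].

## Interface

Orientations are given as a unit quaternion [x, y, z, w].
In Python, from bench import arm gives the robot as it stands.
- The arm moves only by the tool servo_tool, never from a script. Its argument "motion" is a list of rows, each an object of numbers: "dx", "dy", "dz": the shift along the tool's x, y, z in mm; "wx", "wy", "wz": the turn, a rotation vector about the tool's x, y, z in degrees; "grip": the opening, from 0 (shut) to 1 (fully open). A call has 1 to 8 rows; each row shifts and turns the commanded pose from where the row before left it, along the tool's axes as they then stand; what a row does not reach is not made up. A row lasts 1/12 s, in which the tool goes at most 41.7 mm and 7.16 degrees, less where a joint would pass 70% of its speed; a pose out of reach is approached as far as the arm can. A call is refused whole if a number of a shift passes 41.7 or a number of a turn 7.16, either way. A call with a gripper value outside its range is refused whole. The fingers move at their own pace and stop on an object; "force" is the grip in N (left out, the last holds). Time passes only in rows, so rows that do not move let the fingers close. It gives the time, the measured TCP pose, the force and the opening at its end, in the units of the state.
- arm.get_obs(): the state, without advancing time (a new reading comes with each control period).
- arm.camera(name): name is "scene" or "top" or "wrist"; returns (picture, depth): 420x560x3 uint8, red, green, blue; 420x560 float32, m along the optical axis (not along the pixel's ray), 0 where there is no reading.
- arm.calibration(name): a dict with "camera_matrix" (3x3 intrinsics, pixels), "k1" (the pictures are not rectified: a ray, as slopes to the right and down, at radius r is drawn at 1 + k1 r^2 times it, then the intrinsics apply), "extrinsics" (4x4, takes a point from world to camera coordinates). Camera axes: x right, y down, z forward; pixel columns grow to the right and rows downward; lengths in m; the calibration is good to about 2 mm. A picture is of the moment at which its call begins: read the wrist's pose just before it. calibration takes no time and is no camera call; for the wrist camera it gives the pose at the moment of the call.
- arm.sign_off(): hands the job in, once; it reports no verdict.
The state is a dict: "t": time; "joint_pos": joint angles; "joint_velocities": joint speeds; "effort": joint torques, N m; "ee_pos": TCP position; "eef_rot": TCP orientation; "force": force on the tool from outside, world axes, zero at the start; "ft_torque": the same for the moment, N m; "finger_gap": opening from 0.0 (shut) to 1.0 (fully open).
Only numpy, scipy, OpenCV 4.12 (cv2) and the standard library are available. Lean on these libraries where they do the work, as an engineer would, in place of code of your own. Each camera call takes 0.05 s, during which the arm holds its last target. There are 200 camera calls.

## Task

The big square jar has been left standing proud on the spring rollers of its wooden holder: push down on its cap until the jar is fully home on the holder's floor, so that the holder braces it. Then grip the cap and unscrew it anticlockwise while the jar stays home, stop turning once the threads let go (about a fifth of a turn) and lift the cap straight off. The job ends with the cap still held in the gripper, level and still, just above the open mouth of the jar (within some 5 cm), never let go; leave the other things on the bench where they are.

Things in the scene. Friction and masses are not known exactly. Their poses are not given: they have to be found in the camera images.
- holder: Wooden jar holder screwed to the bench; origin under the middle of its 86 (x) x 150 (y) x 12 mm board, at bench level, z up. Its floor is 12 mm above that. Wooden walls 46 mm high at x = +-34 mm (58.5 mm between); at each y side a sprung 10 mm steel roller, 28 mm up, and a steel angle 42 mm high at y = +-51 mm.
- jar_center (a point): Big jar, amber glass, 56 mm square, 0.2 kg; point on its axis 35 mm above its underside, z up, sides parallel to the holder. Starts with its foot on the rollers: point 61 mm above the bench; fully home 47 mm. 8 to 18 N down on the cap snaps it home. Only its weight and the rollers (5 N in all) keep it down, so it comes up with a cap that is not yet free.
- jar_mouth (a point): Centre of the big jar's mouth: the rim of its neck, 35 mm across, 53 mm above the jar's centre point (88 mm above its underside). The cap hides it at first: its skirt reaches 13.5 mm below the rim, so a cap lifted 14 mm or more is clear.
- cap_center (a point): Big jar's black ribbed screw cap, 54 mm across, 24 mm high; its centre, z up (x, y directions mean nothing for the grasp), 51.5 mm above the jar's point while screwed on. Breaks loose at 0.2 to 0.4 N m anticlockwise from above, rises 2.5 mm while turning, is free from 55 degrees on; the next thread stops it at 100. It cannot turn clockwise.
- cap_top (a point): Middle of the cap's flat top, 12 mm above the cap's centre: 124.5 mm above the bench at the start, 110.5 mm once the jar is home. The liner inside is springy: the cap sinks 1 mm more under a push of some 13 N, and is pushed up with a few newtons as it comes free.
- small_jar_center (a point): Bystander: a smaller square amber jar with a black cap, 47 mm square, 72 mm high, standing on the bench; its centre.
- brush_center (a point): Bystander: a flat glue brush with a wooden handle, 18 x 141 x 12 mm, lying on the bench; its centre.
- round_tin_center (a point): Bystander: a round tin with a press-on lid, 65 mm across, 31 mm high; its centre.
- slicker_center (a point): Bystander: a grooved wooden edge slicker, 22 x 105 x 22 mm, lying on the bench; its centre.
There are look-alikes about, which are no part of the job. What is shaped like the part that bears cap_center but green is not meant.

How it is judged:
On the way, in this order (a step that is already met when the one before it is completed fails the run):
1. the jar is pushed fully home on the holder's floor, its cap still on (z of jar_center in the frame of holder below 0.0495 m and z of cap_center in the frame of jar_center below 0.056 m), for 0.2 s.
2. the cap is turned past the end of its threads, still over the neck, with the jar home (angle between the x axis of cap_center and the x axis of jar_center, either way round above 0.6 rad and z of jar_center in the frame of holder below 0.0495 m and z of cap_center in the frame of jar_center below 0.062 m), for 0.1 s.
At the end, for the whole second after the job is handed in: The fingers hold the cap still, level within 11 deg, within 20 mm of the jar's axis, its lower edge 3 to 60 mm above the jar's rim, touching the jar nowhere, turned no more than 95 deg; jar upright and square on the holder's floor within 2.5 mm (z of cap_center in the frame of jar_center between 0.068 and 0.125 m and horizontal distance between cap_center and jar_center below 0.02 m and angle between cap_center's own z axis and vertical below 0.2 rad and angle between the x axis of cap_center and the x axis of jar_center, either way round between 0.5 and 1.35 rad and contact force between the fingers and cap above 1 N and contact force between cap and jar below 0.2 N and linear speed of cap below 0.03 m/s and z of jar_center in the frame of holder below 0.0495 m and angle between jar_center's own z axis and vertical below 0.08 rad and angle between the x axis of jar_center and the x axis of holder, either way round below 0.15 rad); the arm keeps its last pose, push and grip.
It fails at once if the jar is pulled up out of its holder (z of jar_center in the frame of holder above 0.075 m).
It fails at once if the small jar is moved by more than 30 mm (distance of small_jar_center from where it was at the start of the episode above 0.03 m).
It fails at once if the brush is moved by more than 30 mm (distance of brush_center from where it was at the start of the episode above 0.03 m).
It fails at once if the round tin is moved by more than 30 mm (distance of round_tin_center from where it was at the start of the episode above 0.03 m).
It fails at once if the slicker is moved by more than 30 mm (distance of slicker_center from where it was at the start of the episode above 0.03 m).
It also fails if it takes over 48 s, if anything falls off the work surface, if the arm or the gripper's body presses on something with over 40 N, if the wrist force passes 120 N, or if a joint passes its speed limit or range.

## Working session

There is one attempt and no reset: what is moved stays moved. The work goes in short steps, Python scripts to look and compute and a tool call to move; the robot and the scene stay as the last step left them, time stands still between calls to the robot, and variables do not carry over. Pictures are saved under pics/ and viewed, about 8 in all and at most 12, crops included, and the job is handed in when it is done.

Besides the shell and the picture viewer there is one more tool, called after "Request:" as name(argument=value, ...), one argument or row to a line, values as JSON. servo_tool: Moves the arm, as the interface text tells. Its arguments: {"type":"object","properties":{"motion":{"type":"array","items":{"type":"object","properties":{"dx":{"type":"number"},"dy":{"type":"number"},"dz":{"type":"number"},"wx":{"type":"number"},"wy":{"type":"number"},"wz":{"type":"number"},"grip":{"type":"number"}}}},"force":{"type":"number"}},"required":["motion"]}

```bash
mkdir -p pics; cat > h.py <<'E'
import numpy as np, cv2
from bench import arm
def snap(n):
    c=arm.calibration(n); p,d=arm.camera(n); return p,d,c
def ray(c,u,v):
    K=np.array(c["camera_matrix"]);E=np.array(c["extrinsics"])
    s=cv2.undistortPoints(np.array([[[u,v]]],float),np.eye(3)@K,np.array([c["k1"],0,0,0,0.]))[0,0]
    R=E[:3,:3];o=-R.T@E[:3,3];return o,R.T@np.array([s[0],s[1],1])
def onz(c,u,v,z):
    o,d=ray(c,u,v);return o+d*(z-o[2])/d[2]
def dep(c,u,v,z):
    o,d=ray(c,u,v);return o+d*z
E
python3 - <<'E'
from h import *
import pickle
out={}
for n in("top","scene"):
    p,d,c=snap(n);out[n]=(p,d,c);cv2.imwrite(f"pics/{n}0.png",p[:,:,::-1])
pickle.dump(out,open("v0.pkl","wb"));print({k:(v if k!='effort' else 0) for k,v in arm.get_obs().items()})
E
```

```text
{'t': 0.1, 'joint_pos': array([ 1.05237263e+00,  3.00445319e-01,  1.52149905e+00,  3.73916996e-05,
        1.32071442e+00, -6.66442034e-02]), 'joint_velocities': array([ 8.69681668e-05, -1.80850795e-03, -1.82093293e-03,  1.53096880e-03,
        3.60657623e-04, -1.54918291e-03]), 'effort': 0, 'ee_pos': array([0.24002712, 0.49463374, 0.23077016]), 'eef_rot': array([ 0.68949928, -0.15849738,  0.15825546, -0.68878482]), 'force': array([-0.61224958, -0.65629719, -0.44027302]), 'ft_torque': array([-0.00836927,  0.00270044, -0.03046302]), 'finger_gap': 0.9987529513674004}
```

View pics/top0.png

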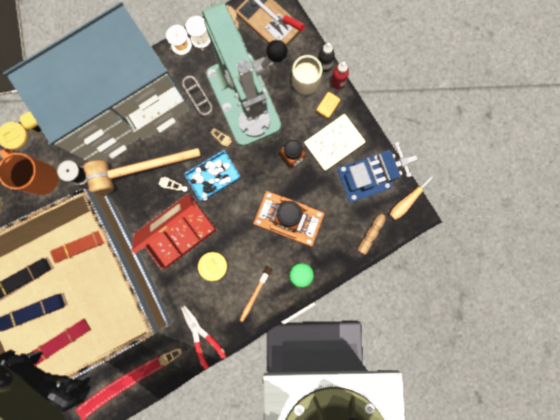

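View pics/scene0.png

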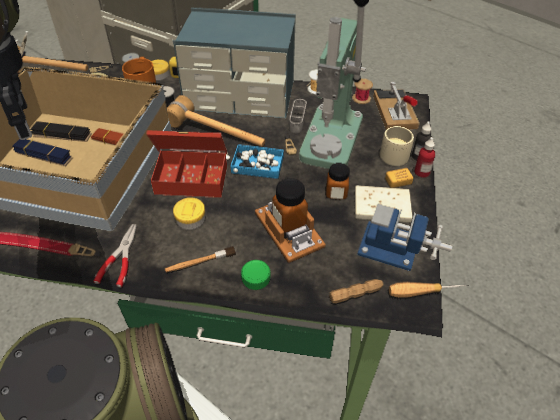

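Candidates for the cap: black cap on the holder's jar, top (290,214) / scene (291,192); small jar's black cap, top (292,150); green cap on the bench, top (302,275), which the task excludes; and a dark round thing at top (277,50). I choose the one on the wooden holder at (290,214).

```bash
python3 - <<'E'
from h import *
import pickle
o=pickle.load(open("v0.pkl","rb"))
p,d,c=o["top"]
hsv=cv2.cvtColor(p,cv2.COLOR_RGB2HSV)
# depth -> height map
H=np.zeros(d.shape)
for v in range(120,310):
    for u in range(180,440): 
        if d[v,u]>0: H[v,u]=dep(c,u,v,d[v,u])[2]
def blob(m,name,z):
    n,l,s,ce=cv2.connectedComponentsWithStats(m.astype(np.uint8))
    for i in range(1,n):
        if s[i,4]>60:
            (u,v),r=cv2.minEnclosingCircle(np.argwhere(l==i)[:,::-1].astype(np.float32))
            print(name,ce[i].round(1),(round(u,1),round(v,1),round(r,1)),s[i,4],"h",np.median(H[l==i]).round(4),"xyz",onz(c,*ce[i],z).round(4))
w=np.zeros(d.shape,bool);w[180:250,250:330]=1
blob((H>.115)&(H<.14)&w,"cap top depth",.1245)
w2=np.zeros(d.shape,bool);w2[130:170,275:310]=1
blob((H>.05)&w2,"small",.072)
# holder board: orange, rect corners
m=(hsv[...,0]<16)&(hsv[...,1]>120)&(hsv[...,2]>90)&w
pts=np.argwhere(((H>.005)&(H<.08)|m)&w)[:,::-1].astype(np.float32)
bm=np.argwhere(m)[:,::-1].astype(np.float32)
r=cv2.minAreaRect(bm);b=cv2.boxPoints(r)
q=np.array([onz(c,*x,.012) for x in b]);print("board",q.round(4).tolist(),q.mean(0))
for a in range(2): e=q[a+1]-q[a];print(np.linalg.norm(e),np.degrees(np.arctan2(e[1],e[0])))
p2,d2,c2=o["scene"]
g=p2.max(2)<45; w=np.zeros(d.shape,bool);w[170:212,270:312]=1
n,l,s,ce=cv2.connectedComponentsWithStats((g&w).astype(np.uint8))
for i in range(1,n):
    if s[i,4]>60: print("scene",s[i],ce[i])
A=cv2.resize(p[120:300,200:420],None,fx=2.6,fy=2.6)
B=cv2.resize(p2[150:270,240:370],None,fx=3.9,fy=3.9)
cv2.imwrite("pics/cropA.png",cv2.resize(np.vstack([cv2.resize(A,(507,415)),B[:,:507]]),None,fx=.65,fy=.65)[:,:,::-1])
E
```

```text
cap top depth [289.4 213.2] (289.4, 213.2, 13.0) 525 h 0.1248 xyz [0.5114 0.085  0.1245]
small [293.  149.5] (292.7, 149.8, 10.3) 308 h 0.0718 xyz [0.6616 0.0718 0.072 ]
board [[0.5005, 0.1726, 0.012], [0.5829, 0.1388, 0.012], [0.5235, -0.0018, 0.012], [0.4421, 0.0329, 0.012]] [0.51224133 0.08564103 0.012     ]
0.08909048538067588 -22.299983455402128
0.15261761204229235 -112.93214141265162
scene [276 178  29  28 648] [289.94753086 191.99537037]
```

View pics/cropA.png

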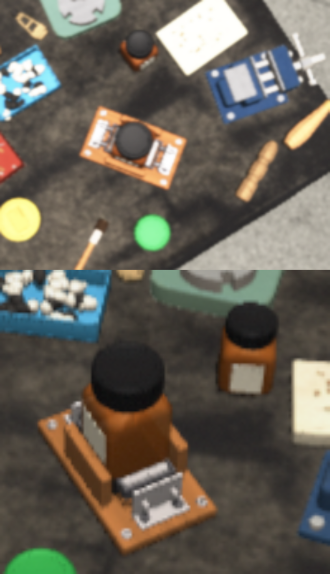

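The close crop confirms it: a black cap on the tall amber jar in the orange wooden holder. The small jar stands separately behind it.

```bash
cat >> h.py <<'E'
from scipy.spatial.transform import Rotation as Ro
def todo(t):
    o=arm.get_obs();R=Ro.from_quat(o["eef_rot"]).as_matrix()
    print("t",round(o["t"],2),"pos",o["ee_pos"].round(4),"gap",round(o["finger_gap"],3),"F",o["force"].round(1),"T",o["ft_torque"].round(2),"q",o["joint_pos"].round(2))
    print("tool axes (cols)\n",R.round(3));print("delta tool mm",(R.T@(np.array(t)-o["ee_pos"])*1000).round(1))
E
python3 -c "
from h import *
todo([.5118,.0853,.2])"
```

```text
t 0.1 pos [0.24   0.4946 0.2308] gap 0.999 F [-0.6 -0.7 -0.4] T [-0.01  0.   -0.03] q [ 1.05  0.3   1.52  0.    1.32 -0.07]
tool axes (cols)
 [[ 0.9   -0.001  0.437]
 [-0.437 -0.001  0.9  ]
 [-0.    -1.    -0.001]]
delta tool mm [ 423.2   31.  -249.6]
```

Request:
servo_tool(
  motion=[
    {"dx": 30,"dz": -18,"grip": 0},
    {"dx": 30,"dz": -18,"grip": 0},
    {"dx": 30,"dz": -18,"grip": 0},
    {"dx": 30,"dz": -18,"grip": 0},
    {"dx": 30,"dz": -18,"grip": 0},
    {"dx": 30,"dz": -18,"grip": 0},
    {"dx": 30,"dz": -18,"grip": 0},
    {"dx": 30,"dz": -18,"grip": 0},
  ],
  force=80,
)

```text
invalid input
```

Request:
servo_tool(
  motion=[
    {"dx": 30,"dz": -18,"grip": 0},
    {"dx": 30,"dz": -18,"grip": 0},
    {"dx": 30,"dz": -18,"grip": 0},
    {"dx": 30,"dz": -18,"grip": 0},
    {"dx": 30,"dz": -18,"grip": 0},
    {"dx": 30,"dz": -18,"grip": 0},
    {"grip": 0},
    {"grip": 0},
  ],
)

```text
invalid input
```

```bash
python3 -c "
from h import *
todo([.5118,.0853,.135])
p,d,c=snap('wrist');cv2.imwrite('pics/w1.png',p[:,:,::-1])
import pickle;pickle.dump((p,d,c),open('w1.pkl','wb'))"
```

```text
t 0.1 pos [0.24   0.4946 0.2308] gap 0.999 F [-0.6 -0.7 -0.4] T [-0.01  0.   -0.03] q [ 1.05  0.3   1.52  0.    1.32 -0.07]
tool axes (cols)
 [[ 0.9   -0.001  0.437]
 [-0.437 -0.001  0.9  ]
 [-0.    -1.    -0.001]]
delta tool mm [ 423.2   96.  -249.5]
```

View pics/w1.png

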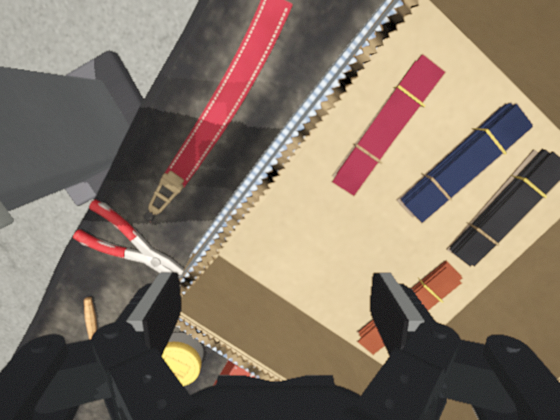

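The moves were refused, so the picture only shows the start view: open fingers over the toolbox. I'll try a single row with every field filled in.

Request:
servo_tool(
  motion=[
    {"dx": 30,"dy": 0,"dz": -18,"wx": 0,"wy": 0,"wz": 0,"grip": 0},
  ],
  force=80,
)

```text
t: 0.23
ee_pos: [0.2575, 0.4676, 0.2307]
eef_rot: [0.689, -0.158, 0.157, -0.689]
force: [0.4, -0.2, -0.3]
finger_gap: 0.885
```

Request:
servo_tool(
  motion=[
    {"dx": 30,"dy": 0,"dz": -18,"wx": 0,"wy": 0,"wz": 0,"grip": 0},
    {"dx": 30,"dy": 0,"dz": -18,"wx": 0,"wy": 0,"wz": 0,"grip": 0},
    {"dx": 30,"dy": 0,"dz": -18,"wx": 0,"wy": 0,"wz": 0,"grip": 0},
    {"dx": 30,"dy": 0,"dz": -18,"wx": 0,"wy": 0,"wz": 0,"grip": 0},
    {"dx": 30,"dy": 0,"dz": -18,"wx": 0,"wy": 0,"wz": 0,"grip": 0},
    {"dx": 30,"dy": 0,"dz": -18,"wx": 0,"wy": 0,"wz": 0,"grip": 0},
    {"dx": 30,"dy": 0,"dz": -18,"wx": 0,"wy": 0,"wz": 0,"grip": 0},
    {"dx": 30,"dy": 0,"dz": -18,"wx": 0,"wy": 0,"wz": 0,"grip": 0},
  ],
)

```text
t: 0.9
ee_pos: [0.4129, 0.2296, 0.2313]
eef_rot: [-0.689, 0.158, -0.158, 0.689]
force: [0.2, 0.4, 0.3]
finger_gap: -0.001
```

Request:
servo_tool(
  motion=[
    {"dx": 30,"dy": 0,"dz": -18,"wx": 0,"wy": 0,"wz": 0,"grip": 0},
    {"dx": 30,"dy": 0,"dz": -18,"wx": 0,"wy": 0,"wz": 0,"grip": 0},
    {"dx": 30,"dy": 0,"dz": -18,"wx": 0,"wy": 0,"wz": 0,"grip": 0},
    {"dx": 30,"dy": 0,"dz": -18,"wx": 0,"wy": 0,"wz": 0,"grip": 0},
    {"dx": 30,"dy": 0,"dz": -18,"wx": 0,"wy": 0,"wz": 0,"grip": 0},
    {"dx": 0,"dy": 0,"dz": 0,"wx": 0,"wy": 0,"wz": 0,"grip": 0},
    {"dx": 0,"dy": 0,"dz": 0,"wx": 0,"wy": 0,"wz": 0,"grip": 0},
  ],
)

```text
t: 1.48
ee_pos: [0.5083, 0.0835, 0.2308]
eef_rot: [0.689, -0.16, 0.159, -0.689]
force: [0.1, 1.4, 0.0]
finger_gap: 0.001
```

```bash
python3 -c "
from h import *
todo([.5118,.0853,.135])
p,d,c=snap('wrist');cv2.imwrite('pics/w2.png',p[:,:,::-1])
import pickle;pickle.dump((p,d,c),open('w2.pkl','wb'))"
```

```text
t 1.48 pos [0.5083 0.0835 0.2308] gap 0.001 F [0.1 1.4 0. ] T [-0.03 -0.01  0.  ] q [ 0.09  0.22  1.62  0.    1.3  -1.02]
tool axes (cols)
 [[ 0.898 -0.001  0.439]
 [-0.439 -0.     0.898]
 [-0.001 -1.    -0.   ]]
delta tool mm [ 2.4 95.8  3.2]
```

View pics/w2.png

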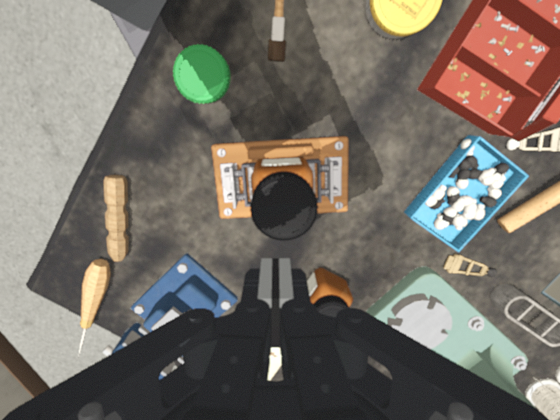

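The wrist view shows the cap at (284,206), with the holder square to the jaws and the closed fingers at (277,270). Next I'll refine the cap's position.

```bash
python3 -c "
from h import *
import pickle
p,d,c=pickle.load(open('w2.pkl','rb'))
m=np.zeros(d.shape,np.uint8);P={}
for v in range(160,255):
    for u in range(235,335):
        if d[v,u]>0:
            q=dep(c,u,v,d[v,u])
            if .118<q[2]<.132: m[v,u]=1;P[v,u]=q
a=np.array(list(P.values()));print(len(a),np.median(a[:,2]))
(u,v),r=cv2.minEnclosingCircle(np.argwhere(m)[:,::-1].astype(np.float32));print(u,v,r)
print(onz(c,u,v,.1245),onz(c,*np.argwhere(m)[:,::-1].mean(0),.1245), (a.max(0)+a.min(0))/2)
todo([.5118,.0853,.135])"
```

```text
3494 0.12427456532005501
283.93798828125 207.10826110839844 34.08013153076172
[0.50950172 0.09081041 0.1245    ] [0.50935412 0.0908611  0.1245    ] [0.51102204 0.09003794 0.12265797]
t 1.53 pos [0.5078 0.0845 0.2309] gap 0.003 F [-0.3  0.5 -0.4] T [ 0.02  0.03 -0.06] q [ 0.09  0.22  1.62  0.    1.3  -1.02]
tool axes (cols)
 [[ 0.899 -0.001  0.438]
 [-0.438  0.     0.899]
 [-0.001 -1.    -0.   ]]
delta tool mm [ 3.3 95.9  2.5]
```

Request:
servo_tool(
  motion=[
    {"dx": 0,"dy": 32,"dz": 2,"wx": 0,"wy": 0,"wz": 0,"grip": 0},
    {"dx": 0,"dy": 32,"dz": 2,"wx": 0,"wy": 0,"wz": 0,"grip": 0},
    {"dx": 0,"dy": 30,"dz": 0,"wx": 0,"wy": 0,"wz": 0,"grip": 0},
    {"dx": 0,"dy": 0,"dz": 0,"wx": 0,"wy": 0,"wz": 0,"grip": 0},
    {"dx": 0,"dy": 0,"dz": 0,"wx": 0,"wy": 0,"wz": 0,"grip": 0},
  ],
)

```text
t: 1.95
ee_pos: [0.509, 0.0892, 0.1372]
eef_rot: [0.689, -0.159, 0.157, -0.689]
force: [0.2, -0.4, 1.3]
finger_gap: -0.001
```

Request:
servo_tool(
  motion=[
    {"dx": 0,"dy": 4,"dz": 0,"wx": 0,"wy": 0,"wz": 0,"grip": 0},
    {"dx": 0,"dy": 4,"dz": 0,"wx": 0,"wy": 0,"wz": 0,"grip": 0},
    {"dx": 0,"dy": 3,"dz": 0,"wx": 0,"wy": 0,"wz": 0,"grip": 0},
    {"dx": 0,"dy": 3,"dz": 0,"wx": 0,"wy": 0,"wz": 0,"grip": 0},
    {"dx": 0,"dy": 0,"dz": 0,"wx": 0,"wy": 0,"wz": 0,"grip": 0},
  ],
)

```text
t: 2.37
ee_pos: [0.51, 0.0884, 0.1237]
eef_rot: [-0.689, 0.158, -0.159, 0.689]
force: [-0.3, -0.1, 4.6]
finger_gap: 0.001
```

Contact at about z = 0.124. Pushing down to about 0.109.

Request:
servo_tool(
  motion=[
    {"dx": 0,"dy": 3,"dz": 0,"wx": 0,"wy": 0,"wz": 0,"grip": 0},
    {"dx": 0,"dy": 3,"dz": 0,"wx": 0,"wy": 0,"wz": 0,"grip": 0},
    {"dx": 0,"dy": 3,"dz": 0,"wx": 0,"wy": 0,"wz": 0,"grip": 0},
    {"dx": 0,"dy": 3,"dz": 0,"wx": 0,"wy": 0,"wz": 0,"grip": 0},
    {"dx": 0,"dy": 2,"dz": 0,"wx": 0,"wy": 0,"wz": 0,"grip": 0},
    {"dx": 0,"dy": 0,"dz": 0,"wx": 0,"wy": 0,"wz": 0,"grip": 0},
    {"dx": 0,"dy": 0,"dz": 0,"wx": 0,"wy": 0,"wz": 0,"grip": 0},
    {"dx": 0,"dy": 0,"dz": 0,"wx": 0,"wy": 0,"wz": 0,"grip": 0},
  ],
)

```text
t: 3.03
ee_pos: [0.5103, 0.0884, 0.1102]
eef_rot: [-0.689, 0.158, -0.159, 0.689]
force: [-2.2, 0.0, 12.4]
finger_gap: -0.0
```

Request:
servo_tool(
  motion=[
    {"dx": 0,"dy": 1,"dz": 0,"wx": 0,"wy": 0,"wz": 0,"grip": 0},
    {"dx": 0,"dy": 1,"dz": 0,"wx": 0,"wy": 0,"wz": 0,"grip": 0},
    {"dx": 0,"dy": 0,"dz": 0,"wx": 0,"wy": 0,"wz": 0,"grip": 0},
    {"dx": 0,"dy": 0,"dz": 0,"wx": 0,"wy": 0,"wz": 0,"grip": 0},
    {"dx": 0,"dy": 0,"dz": 0,"wx": 0,"wy": 0,"wz": 0,"grip": 0},
  ],
)

```text
t: 3.45
ee_pos: [0.5107, 0.0884, 0.1095]
eef_rot: [-0.689, 0.157, -0.16, 0.69]
force: [-6.3, -1.0, 26.4]
finger_gap: -0.004
```

Request:
servo_tool(
  motion=[
    {"dx": 0,"dy": -10,"dz": 0,"wx": 0,"wy": 0,"wz": 0,"grip": 0},
    {"dx": 0,"dy": -35,"dz": 0,"wx": 0,"wy": 0,"wz": 0,"grip": 0},
    {"dx": 0,"dy": -35,"dz": 0,"wx": 0,"wy": 0,"wz": 0,"grip": 1},
    {"dx": 0,"dy": -25,"dz": 0,"wx": 0,"wy": 0,"wz": 0,"grip": 1},
    {"dx": 0,"dy": 0,"dz": 0,"wx": 0,"wy": 0,"wz": 0,"grip": 1},
    {"dx": 0,"dy": 0,"dz": 0,"wx": 0,"wy": 0,"wz": 0,"grip": 1},
    {"dx": 0,"dy": 0,"dz": 0,"wx": 0,"wy": 0,"wz": 0,"grip": 1},
  ],
)

```text
t: 4.03
ee_pos: [0.5093, 0.0883, 0.2113]
eef_rot: [0.689, -0.159, 0.158, -0.689]
force: [0.4, -0.4, -0.7]
finger_gap: 0.71
```

```bash
cat > cap.py <<'E'
from h import *
import sys
z=float(sys.argv[1])
for n in("wrist","top","scene"):
    p,d,c=snap(n)
    K=np.array(c["camera_matrix"]);E=np.array(c["extrinsics"])
    vv,uu=np.nonzero(d>0)
    s=cv2.undistortPoints(np.stack([uu,vv],1)[:,None].astype(float),K,np.array([c["k1"],0,0,0,0.]))[:,0]
    X=np.c_[s,np.ones(len(s))]*d[vv,uu][:,None];W=(X-E[:3,3])@E[:3,:3]
    k=(np.hypot(W[:,0]-.511,W[:,1]-.087)<.04)&(abs(W[:,2]-z)<.007)
    a=W[k]
    if len(a)<20: print(n,"few");continue
    (cx,cy),r=cv2.minEnclosingCircle(a[:,:2].astype(np.float32))
    px=np.stack([uu,vv],1)[k]
    print(n,k.sum(),"z",np.median(a[:,2]).round(4),"circ",round(cx,4),round(cy,4),round(r,4),"mean",a.mean(0).round(4),"px",px.mean(0).round(0))
    cv2.imwrite(f"pics/{n}_{sys.argv[2]}.png",p[:,:,::-1])
todo([.510,.088,.15])
E
python3 cap.py .1105 a
```

```text
wrist 3614 z 0.1101 circ 0.5113 0.0898 0.0278 mean [0.5099 0.0908 0.1101] px [278. 211.]
top 43 z 0.1106 circ 0.4944 0.0872 0.0206 mean [0.4894 0.0888 0.1104] px [288. 224.]
scene 509 z 0.11 circ 0.5132 0.0871 0.0286 mean [0.5102 0.0858 0.1099] px [290. 194.]
t 4.18 pos [0.5093 0.0883 0.211 ] gap 0.951 F [-0.3  0.3 -1.1] T [-0.01 -0.07 -0.04] q [ 0.1   0.25  1.64 -0.    1.26 -1.02]
tool axes (cols)
 [[ 0.9   -0.002  0.437]
 [-0.437 -0.     0.9  ]
 [-0.002 -1.    -0.001]]
delta tool mm [ 0.9 61.   0.1]
```

View pics/wrist_a.png

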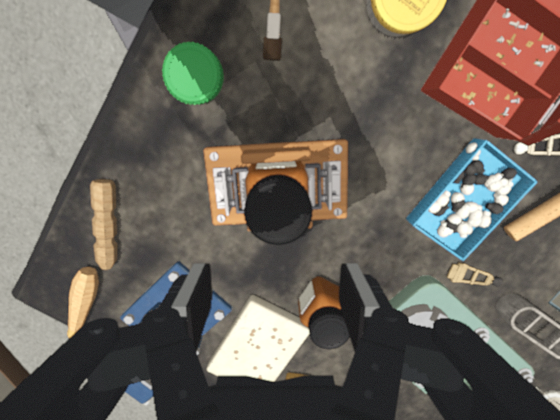

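The jar is home (cap top at 0.110), and the jaws straddle the cap, which is at (278,211). I'll descend around it with the gripper open.

Request:
servo_tool(
  motion=[
    {"dx": 2,"dy": 30,"dz": 0,"wx": 0,"wy": 0,"wz": 0,"grip": 1},
    {"dx": 0,"dy": 30,"dz": 0,"wx": 0,"wy": 0,"wz": 0,"grip": 1},
    {"dx": 0,"dy": 25,"dz": 0,"wx": 0,"wy": 0,"wz": 0,"grip": 1},
    {"dx": 0,"dy": 20,"dz": 0,"wx": 0,"wy": 0,"wz": 0,"grip": 1},
    {"dx": 0,"dy": 19,"dz": 0,"wx": 0,"wy": 0,"wz": 0,"grip": 1},
    {"dx": 0,"dy": 0,"dz": 0,"wx": 0,"wy": 0,"wz": 0,"grip": 1},
    {"dx": 0,"dy": 0,"dz": 0,"wx": 0,"wy": 0,"wz": 0,"grip": 1},
  ],
)

```text
t: 4.77
ee_pos: [0.511, 0.0874, 0.0876]
eef_rot: [0.689, -0.159, 0.158, -0.689]
force: [0.2, -0.5, 0.6]
finger_gap: 0.998
```

Request:
servo_tool(
  motion=[
    {"dx": 0,"dy": 0,"dz": 0,"wx": 0,"wy": 0,"wz": 0,"grip": 0.6},
    {"dx": 0,"dy": 0,"dz": 0,"wx": 0,"wy": 0,"wz": 0,"grip": 0.6},
    {"dx": 0,"dy": 0,"dz": 0,"wx": 0,"wy": 0,"wz": 0,"grip": 0.6},
    {"dx": 0,"dy": 0,"dz": 0,"wx": 0,"wy": 0,"wz": 0,"grip": 0.6},
    {"dx": 0,"dy": 0,"dz": 0,"wx": 0,"wy": 0,"wz": 0,"grip": 0.6},
  ],
  force=25,
)

```text
t: 5.18
ee_pos: [0.5121, 0.0876, 0.0894]
eef_rot: [-0.689, 0.158, -0.159, 0.689]
force: [1.2, 1.2, 6.5]
finger_gap: 0.62
```

```bash
python3 -c "
from h import *
todo([.511,.0875,.087])
p,d,c=snap('scene');cv2.imwrite('pics/g.png',cv2.resize(p[110:260,210:390],None,fx=3.5,fy=3.5)[:,:,::-1])"
```

```text
t 5.18 pos [0.5121 0.0876 0.0894] gap 0.62 F [1.2 1.2 6.5] T [ 0.19 -0.01  0.  ] q [ 0.1   0.4   1.75  0.    0.99 -1.02]
tool axes (cols)
 [[ 0.9    0.002  0.437]
 [-0.437  0.     0.9  ]
 [ 0.002 -1.     0.001]]
delta tool mm [-1.   2.4 -0.6]
```

View pics/g.png

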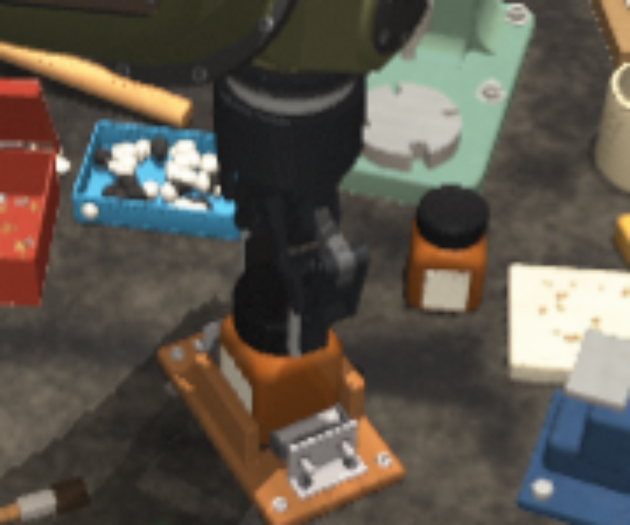

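Gap 0.62 is about 53 mm, so the jaws are on the cap. The 6.5 N upward force suggests the fingertips touch the jar's shoulder, so I'll open, raise 4 mm and regrip firmly.

Request:
servo_tool(
  motion=[
    {"dx": 0,"dy": 0,"dz": 0,"wx": 0,"wy": 0,"wz": 0,"grip": 0.8},
    {"dx": 0,"dy": 0,"dz": 0,"wx": 0,"wy": 0,"wz": 0,"grip": 0.8},
    {"dx": 0,"dy": -4,"dz": 0,"wx": 0,"wy": 0,"wz": 0,"grip": 0.8},
    {"dx": 0,"dy": 0,"dz": 0,"wx": 0,"wy": 0,"wz": 0,"grip": 0.8},
    {"dx": 0,"dy": 0,"dz": 0,"wx": 0,"wy": 0,"wz": 0,"grip": 0.8},
  ],
)

```text
t: 5.65
ee_pos: [0.5116, 0.0874, 0.0925]
eef_rot: [-0.689, 0.158, -0.159, 0.689]
force: [-0.2, -0.7, -0.3]
finger_gap: 0.797
```

Request:
servo_tool(
  motion=[
    {"dx": 0,"dy": 0,"dz": 0,"wx": 0,"wy": 0,"wz": 0,"grip": 0.5},
    {"dx": 0,"dy": 0,"dz": 0,"wx": 0,"wy": 0,"wz": 0,"grip": 0.5},
    {"dx": 0,"dy": 0,"dz": 0,"wx": 0,"wy": 0,"wz": 0,"grip": 0.5},
    {"dx": 0,"dy": 0,"dz": 0,"wx": 0,"wy": 0,"wz": 0,"grip": 0.5},
    {"dx": 0,"dy": 0,"dz": 0,"wx": 0,"wy": 0,"wz": 0,"grip": 0.5},
  ],
  force=60,
)

```text
t: 6.07
ee_pos: [0.5117, 0.0875, 0.0926]
eef_rot: [-0.689, 0.158, -0.159, 0.689]
force: [-0.8, 1.1, 5.6]
finger_gap: 0.605
```

```bash
python3 -c "
from h import *
todo([.511,.0875,.091])"
```

```text
t 6.07 pos [0.5117 0.0875 0.0926] gap 0.605 F [-0.8  1.1  5.6] T [0.13 0.11 0.04] q [ 0.1   0.39  1.75  0.    1.   -1.02]
tool axes (cols)
 [[ 0.9    0.001  0.437]
 [-0.437  0.     0.9  ]
 [ 0.    -1.     0.   ]]
delta tool mm [-0.6  1.6 -0.3]
```

Request:
servo_tool(
  motion=[
    {"dx": 0,"dy": 0,"dz": 0,"wx": 0,"wy": 0,"wz": 0,"grip": 0.5},
    {"dx": 0,"dy": 0,"dz": 0,"wx": 0,"wy": 0,"wz": 0,"grip": 0.5},
    {"dx": 0,"dy": 0,"dz": 0,"wx": 0,"wy": -5,"wz": 0,"grip": 0.5},
    {"dx": 0,"dy": -0.2,"dz": 0,"wx": 0,"wy": -5,"wz": 0,"grip": 0.5},
    {"dx": 0,"dy": -0.2,"dz": 0,"wx": 0,"wy": -5,"wz": 0,"grip": 0.5},
    {"dx": 0,"dy": -0.2,"dz": 0,"wx": 0,"wy": -5,"wz": 0,"grip": 0.5},
    {"dx": 0,"dy": 0,"dz": 0,"wx": 0,"wy": 0,"wz": 0,"grip": 0.5},
    {"dx": 0,"dy": 0,"dz": 0,"wx": 0,"wy": 0,"wz": 0,"grip": 0.5},
  ],
  force=90,
)

```text
t: 6.73
ee_pos: [0.5119, 0.0874, 0.0934]
eef_rot: [0.706, -0.036, 0.036, -0.706]
force: [1.3, 0.7, 6.0]
finger_gap: 0.592
```

```bash
python3 -c "
from h import *
todo([.511,.0875,.091])"
```

```text
t 6.73 pos [0.5119 0.0874 0.0934] gap 0.592 F [1.3 0.7 6. ] T [-0.06 -0.1   0.11] q [ 0.1   0.39  1.75 -0.    1.   -1.37]
tool axes (cols)
 [[ 0.995  0.001  0.102]
 [-0.102 -0.     0.995]
 [ 0.001 -1.     0.   ]]
delta tool mm [-0.9  2.3 -0. ]
```

Request:
servo_tool(
  motion=[
    {"dx": 0,"dy": -0.2,"dz": 0,"wx": 0,"wy": -5,"wz": 0,"grip": 0.5},
    {"dx": 0,"dy": -0.2,"dz": 0,"wx": 0,"wy": -5,"wz": 0,"grip": 0.5},
    {"dx": 0,"dy": -0.2,"dz": 0,"wx": 0,"wy": -5,"wz": 0,"grip": 0.5},
    {"dx": 0,"dy": -0.2,"dz": 0,"wx": 0,"wy": -5,"wz": 0,"grip": 0.5},
    {"dx": 0,"dy": 0,"dz": 0,"wx": 0,"wy": 0,"wz": 0,"grip": 0.5},
  ],
)

```text
t: 7.15
ee_pos: [0.512, 0.0874, 0.0943]
eef_rot: [0.702, 0.089, -0.088, -0.701]
force: [0.2, 0.4, 6.5]
finger_gap: 0.591
```

```bash
python3 -c "
from h import *
todo([.511,.0875,.091])"
```

```text
t 7.15 pos [0.512  0.0874 0.0943] gap 0.591 F [0.2 0.4 6.5] T [-0.04 -0.15  0.07] q [ 0.1   0.39  1.74 -0.    1.   -1.72]
tool axes (cols)
 [[ 0.968  0.002 -0.249]
 [ 0.249 -0.     0.968]
 [ 0.001 -1.    -0.   ]]
delta tool mm [-1.   3.3  0.3]
```

Request:
servo_tool(
  motion=[
    {"dx": 0,"dy": -0.2,"dz": 0,"wx": 0,"wy": -5,"wz": 0,"grip": 0.5},
    {"dx": 0,"dy": -0.2,"dz": 0,"wx": 0,"wy": -5,"wz": 0,"grip": 0.5},
    {"dx": 0,"dy": -0.2,"dz": 0,"wx": 0,"wy": -5,"wz": 0,"grip": 0.5},
    {"dx": 0,"dy": -0.2,"dz": 0,"wx": 0,"wy": -5,"wz": 0,"grip": 0.5},
    {"dx": 0,"dy": 0,"dz": 0,"wx": 0,"wy": -4,"wz": 0,"grip": 0.5},
    {"dx": 0,"dy": 0,"dz": 0,"wx": 0,"wy": 0,"wz": 0,"grip": 0.5},
    {"dx": 0,"dy": 0,"dz": 0,"wx": 0,"wy": 0,"wz": 0,"grip": 0.5},
  ],
)

```text
t: 7.73
ee_pos: [0.5121, 0.0875, 0.0952]
eef_rot: [0.668, 0.232, -0.23, -0.668]
force: [0.3, 1.3, 8.4]
finger_gap: 0.6
```

```bash
python3 cap.py .1125 b
```

```text
wrist 11911 z 0.1127 circ 0.5067 0.0837 0.0391 mean [0.5085 0.0855 0.1127] px [275. 286.]
top few
scene 575 z 0.1126 circ 0.5076 0.0823 0.0372 mean [0.5096 0.0831 0.1123] px [291. 194.]
t 7.88 pos [0.5121 0.0875 0.0952] gap 0.598 F [-0.1  1.2  9.1] T [ 0.06 -0.11  0.03] q [ 0.1   0.39  1.74 -0.    1.01 -2.14]
tool axes (cols)
 [[ 0.787  0.002 -0.617]
 [ 0.617  0.     0.787]
 [ 0.002 -1.    -0.001]]
delta tool mm [ -1.3 -54.8   1.6]
```

The cap top has risen about 2.6 mm and the turning moment has dropped to 0.03 N m, so the threads are free. Lifting slowly.

Request:
servo_tool(
  motion=[
    {"dx": 0,"dy": -0.5,"dz": 0,"wx": 0,"wy": 0,"wz": 0,"grip": 0.5},
    {"dx": 0,"dy": -0.5,"dz": 0,"wx": 0,"wy": 0,"wz": 0,"grip": 0.5},
    {"dx": 0,"dy": -0.5,"dz": 0,"wx": 0,"wy": 0,"wz": 0,"grip": 0.5},
    {"dx": 0,"dy": -0.5,"dz": 0,"wx": 0,"wy": 0,"wz": 0,"grip": 0.5},
    {"dx": 0,"dy": 0,"dz": 0,"wx": 0,"wy": 0,"wz": 0,"grip": 0.5},
  ],
)

```text
t: 8.3
ee_pos: [0.512, 0.0875, 0.0971]
eef_rot: [0.668, 0.231, -0.23, -0.668]
force: [0.9, 0.5, 5.3]
finger_gap: 0.598
```

Request:
servo_tool(
  motion=[
    {"dx": 0,"dy": -0.5,"dz": 0,"wx": 0,"wy": 0,"wz": 0,"grip": 0.5},
    {"dx": 0,"dy": -0.5,"dz": 0,"wx": 0,"wy": 0,"wz": 0,"grip": 0.5},
    {"dx": 0,"dy": 0,"dz": 0,"wx": 0,"wy": 0,"wz": 0,"grip": 0.5},
  ],
)

```text
t: 8.55
ee_pos: [0.5115, 0.0875, 0.0974]
eef_rot: [-0.668, -0.231, 0.231, 0.668]
force: [-0.2, 1.5, 2.2]
finger_gap: 0.599
```

Request:
servo_tool(
  motion=[
    {"dx": 0,"dy": -0.5,"dz": 0,"wx": 0,"wy": 0,"wz": 0,"grip": 0.5},
    {"dx": 0,"dy": -0.5,"dz": 0,"wx": 0,"wy": 0,"wz": 0,"grip": 0.5},
    {"dx": 0,"dy": -0.5,"dz": 0,"wx": 0,"wy": 0,"wz": 0,"grip": 0.5},
    {"dx": 0,"dy": 0,"dz": 0,"wx": 0,"wy": 0,"wz": 0,"grip": 0.5},
  ],
)

```text
t: 8.88
ee_pos: [0.5114, 0.0874, 0.0989]
eef_rot: [-0.668, -0.231, 0.231, 0.668]
force: [0.4, 0.6, -0.5]
finger_gap: 0.596
```

Request:
servo_tool(
  motion=[
    {"dx": 0,"dy": -1,"dz": 0,"wx": 0,"wy": 0,"wz": 0,"grip": 0.5},
    {"dx": 0,"dy": -1,"dz": 0,"wx": 0,"wy": 0,"wz": 0,"grip": 0.5},
    {"dx": 0,"dy": 0,"dz": 0,"wx": 0,"wy": 0,"wz": 0,"grip": 0.5},
  ],
)

```text
t: 9.13
ee_pos: [0.5116, 0.0874, 0.1012]
eef_rot: [0.668, 0.231, -0.231, -0.668]
force: [-0.2, -0.1, 0.3]
finger_gap: 0.596
```

The force is near zero, so the cap is free. Lifting clear.

Request:
servo_tool(
  motion=[
    {"dx": 0,"dy": -4,"dz": 0,"wx": 0,"wy": 0,"wz": 0,"grip": 0.5},
    {"dx": 0,"dy": -6,"dz": 0,"wx": 0,"wy": 0,"wz": 0,"grip": 0.5},
    {"dx": 0,"dy": -8,"dz": 0,"wx": 0,"wy": 0,"wz": 0,"grip": 0.5},
    {"dx": 0,"dy": -6,"dz": 0,"wx": 0,"wy": 0,"wz": 0,"grip": 0.5},
    {"dx": 0,"dy": -4,"dz": 0,"wx": 0,"wy": 0,"wz": 0,"grip": 0.5},
    {"dx": 0,"dy": 0,"dz": 0,"wx": 0,"wy": 0,"wz": 0,"grip": 0.5},
    {"dx": 0,"dy": 0,"dz": 0,"wx": 0,"wy": 0,"wz": 0,"grip": 0.5},
    {"dx": 0,"dy": 0,"dz": 0,"wx": 0,"wy": 0,"wz": 0,"grip": 0.5},
  ],
)

```text
t: 9.8
ee_pos: [0.5113, 0.0874, 0.1288]
eef_rot: [-0.668, -0.231, 0.231, 0.668]
force: [0.5, 0.1, -0.8]
finger_gap: 0.595
```

```bash
python3 cap.py .145 c; python3 -c "
import cv2
p=cv2.imread('pics/scene_c.png');cv2.imwrite('pics/f.png',cv2.resize(p[120:260,220:380],None,fx=4,fy=4))"
```

```text
wrist 11891 z 0.1462 circ 0.5061 0.0835 0.0391 mean [0.5076 0.0853 0.1461] px [275. 285.]
top few
scene 600 z 0.1459 circ 0.5075 0.0832 0.0382 mean [0.508  0.0831 0.1456] px [291. 182.]
t 9.95 pos [0.5114 0.0874 0.1287] gap 0.597 F [-0.1 -0.3 -0.6] T [0.03 0.05 0.01] q [ 0.1   0.34  1.72 -0.    1.08 -2.14]
tool axes (cols)
 [[ 0.787 -0.001 -0.617]
 [ 0.617 -0.     0.787]
 [-0.    -1.     0.   ]]
delta tool mm [ -0.7 -21.3   1.3]
```

View pics/f.png

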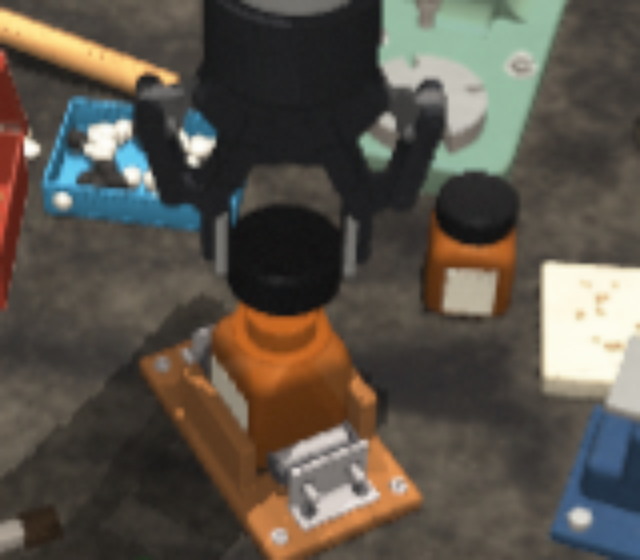

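The view shows the cap held level at about (285,255), clear of the open orange neck at (280,325). The jar sits as low between the walls as it did before the unscrewing. Cap top at 0.146 puts its centre about 0.087 above the jar's point, inside 0.068–0.125.

```bash
python3 -c "
from h import *
arm.sign_off();todo([.511,.0875,.13])"
```

```text
the job is handed in; nothing more can be done
the job is handed in; nothing more can be done
```

The job is handed in: the cap is off and still held in the gripper, level, about 20 mm above the jar's rim. The sign-off gives no verdict. The last reading was at about 10 s of the 48 s allowed.

- **Push home:** I pressed on the cap with the closed fingers, up to 26 N. Cap top measured 0.110 m, which matches the jar being fully home.
- **Unscrew:** I gripped the cap, at 60 N and then 90 N, and turned it 64° anticlockwise under a light downward load. The cap rose 2.6 mm and the turning moment fell to about 0.03 N m, so the threads had let go.
- **Lift:** The upward force on the tool faded to zero with no pull on the jar, and I lifted the cap straight up.

**Last checks:**
- Cap top was at 0.146 m, so its centre was about 87 mm above the jar's point (68 to 125 mm allowed).
- Gap was 0.597 and wrist force under 1 N.
- The last picture shows the cap level over the open neck and the jar still low and square in its holder. I judged the jar by eye at the end and did not measure its height again.

**What disagreed or went wrong:**
- The cameras differed by up to about 5 mm on the cap's sideways position, so I used a compromise.
- My first two move calls were refused, probably because rows need every field.
- The first light grip showed 6.5 N upward, possibly from the fingertips touching the jar's shoulder, so I regripped 4 mm higher. The second grip still read 5.6 N, and I went ahead with it.

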